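# Close the gearbox of the banding wheel

### The job

Lower the gear cover over the bare spindle of the banding wheel, without letting it drop, until it lies flat between the lips of the housing with its handle towards the slotted screw. Then take the red flat driver from the wooden block and, with its blade in the slot, turn the screw clockwise until its brass tongue points straight across the end of the cover. Put the driver back upright in its hole in the block and leave everything else where it stands.

Things in the scene. Friction and masses are not known exactly. Their poses are not given: they have to be found in the camera images.
- machine: Fixed green housing of the banding wheel, 258 x 150 mm, open gearbox up, turntable off. Origin on the table under where the cover's centre goes; x along the housing from screw end (-150 mm) to spindle end (+108), z up. Seated, the cover has the same axes, its underside on the rim 60 mm above the table. Lips 7 mm high along both long sides leave 136 mm between (143 at the top, sloped).
- spindle_top (a point): Top of the steel spindle, a fixed vertical rod 16 mm thick, tapered to 9 mm over its last 10 mm; the top is 140 mm above the table, 80 mm above the rim; on the machine's x axis at x = +62 mm.
- spindle_seat (a point): Point on the spindle's axis at rim height (60 mm above the table): where the centre of the cover's hole comes to lie, level with the cover's underside. Axes as the machine's.
- screw_slot (a point): Slotted screw, a steel head 28 mm wide, one piece with a brass tongue (11 mm wide, 36 mm long from the axis); vertical axis at machine x = -126 mm, y = 0. Point: on the axis at the slot's floor, 68.4 mm above the table. Slot: 5 mm deep, 3 mm wide, 1.5 mm chamfered mouth, open ends, along the tongue. Axes turn with the screw: y along slot and tongue, z up.
- clip (a joint): Angle of the screw and its tongue, growing clockwise seen from above: 0 = tongue along the machine's +y, pi/2 = against its stop, tongue along the machine's +x, over the end of the cover with 1 mm to spare. Starts open, at 0.1 to 0.45, clear of the cover. Stays where it is left; about 0.06 N m turns it.
- cover: Gear cover: loose flat plate 200 x 130 x 4 mm, white, about 0.35 kg, lying flat on the table handle up. Origin: centre of its underside; x along its length towards the hole, z up.
- cover_grip (a point): Middle of the cover's black handle bar: 70 mm long (along the cover's x), 12 mm wide (along y), 10 mm high; 40 mm above the underside (31 mm free under the bar), at x = -12 mm of the cover. Axes as the cover's.
- cover_hole (a point): Centre of the cover's hole at its underside, x = +62 mm of the cover. The hole is 20 mm wide and runs up through a black collar 29 mm across, to 18 mm above the underside. Axes as the cover's.
- block_top (a point): Middle of the top of the wooden tool block: fixed, 200 x 64 x 68 mm high, three through holes of 18 mm at x = -68, 0 and +68 mm along its length. Axes: x along its length, z up. Each hole holds one tool; which is in which varies.
- driver: Flat driver, 155 mm long, 0.12 kg, blade down. Origin at the middle of the blade's tip edge, z up to the handle.
- driver_grip (a point): Middle of the red handle of the flat driver, which stands blade down in a hole of the block, its shoulder on the block's top; 108 mm above the blade's tip. Handle 88 mm high (shoulder 62 mm above the tip), 42 mm wide along x, 24 mm thick along y, with flats on both y sides; shaft 9 mm thick. Axes: x along the blade's edge, y across the blade, z up.
- driver_tip (a point): Middle of the blade's tip edge: blade 14 mm wide along x, 1.8 mm thick along y; 108 mm under driver_grip.
- looptool: Bystander: wooden loop tool, 138 mm long, standing in a hole of the block; origin at its foot.
- modeltool: Bystander: dark wooden modelling tool, 135 mm long, standing in a hole of the block; origin at its foot.
- bird_a: Bystander: dark clay bird, about 120 x 56 x 95 mm, on the table beyond the machine; origin under its middle.
- bird_b: Bystander: light clay bird, about 115 x 53 x 90 mm, on the table beyond the block; origin under its middle.
- bowl: Bystander: blue bowl 120 mm across, 50 mm high, on the table beyond the cover; origin under its middle.
- glaze: Bystander: amber glaze jar 72 mm across, 85 mm high, on the table beyond the machine; origin under its middle.
Mind the look-alikes: they are no part of the job. What is meant by the driver is not blue, purple or turquoise, and is the larger of those in its own colour.

How it is judged:
On the way, in this order (a step that is already met when the one before it is completed fails the run):
1. the cover is down over the spindle, flat on the rim between the lips, handle towards the screw, and let go (horizontal distance between cover_hole and spindle_seat below 0.004 m and z of cover_hole in the frame of spindle_seat below 0.0025 m and x of cover_grip in the frame of machine below 0.005 m and angle between cover_grip's own z axis and vertical below 0.03 rad and contact force between the fingers and cover below 0.5 N), for 0.2 s.
2. the blade is in the slot and has begun to turn the screw (value of joint clip above 0.6 rad and z of driver_tip in the frame of screw_slot below 0.0035 m and horizontal distance between driver_tip and screw_slot below 0.009 m), for 0.05 s.
3. the tongue is across the end of the cover, the blade still in the slot (value of joint clip above 1.4 rad and z of driver_tip in the frame of screw_slot below 0.0035 m and horizontal distance between driver_tip and screw_slot below 0.009 m), for 0.05 s.
At the end, for the whole second after the job is handed in: Cover flat on the rim (hole within 4 mm of the spindle's axis, within 2.5 mm of fully down, handle towards the screw); tongue within 10 degrees of straight across its end (clip over 1.4 rad); driver back in its hole (within 15 mm, upright within 7 degrees); all at rest (value of joint clip above 1.4 rad and horizontal distance between cover_hole and spindle_seat below 0.004 m and z of cover_hole in the frame of spindle_seat below 0.0025 m and x of cover_grip in the frame of machine below 0.005 m and angle between cover_grip's own z axis and vertical below 0.03 rad and distance of driver_grip from where it was at the start of the episode below 0.015 m and angle between driver_grip's own z axis and vertical below 0.12 rad and linear speed of each of driver, cover below 0.02 m/s); the robot touches nothing.
It fails at once if the cover is dropped down the spindle (faster than 0.4 m/s once the spindle is in its hole) (horizontal distance between cover_hole and spindle_top below 0.01 m and z of cover_hole in the frame of spindle_top below 0 m and linear speed of cover above 0.4 m/s).
It fails at once if the screw or its tongue is moved otherwise than by the driver's blade in the slot ((velocity of joint clip above 0.3 rad/s or velocity of joint clip below -0.3 rad/s) and (z of driver_tip in the frame of screw_slot above 0.0065 m or horizontal distance between driver_tip and screw_slot above 0.01 m)).
It fails at once if another tool, a bird, the bowl or the glaze jar is shifted by more than 30 mm (distance of any of looptool, modeltool, bird_a, bird_b, bowl, glaze from where it was at the start of the episode above 0.03 m).
It also fails if it takes over 64 s, if anything falls off the work surface, if the arm or the gripper's body presses on something with over 40 N, if the wrist force passes 120 N, or if a joint passes its speed limit or range.

### The arm

A 6-joint arm with a two-finger parallel gripper is mounted at the origin on the work surface. World frame = base frame: x ahead of the robot, y to its left, z up, the work surface at z = 0. Lengths are in m, angles in rad, forces in N, time in s.
With the tool pointing down it reaches from about 0.325 to 0.775 m from the base axis. Payload 5.5 kg.
Tool frame: the origin (TCP) lies between the finger pads; the fingertips stand 8 mm ahead of it and the grasp point (between the pads) lies 11 mm behind it (tcp_to_tips is the distance from the TCP to the fingertips, in m); z points along the fingers, y is the direction in which the jaws open and shut (so a half turn about z gives the same grasp; the last joint's range is limited). The gripper opens to 88 mm and grips with 3 to 60 N. Pads are 20 mm wide; open, the fingers measure 115 mm over their backs; the gripper's body (75 mm by 178 mm) begins 61 mm behind the grasp point.
Start: joints at [-1.208, 0.091, 1.231, -0, 1.82, -0.057], TCP at [0.245, -0.548, 0.231] pointing down, gripper open.
Joint ranges: [-2.87, 2.87], [-0.86, 2.18], [0.17, 2.46], [-1.51, 4.65], [0.06, 2.69], [-2.65, 2.65]. Speed limits (rad/s): [2.57, 2.57, 3.01, 3.14, 3.14, 3.14].

### API

Orientations are given as a unit quaternion [w, x, y, z].
In Python, from bench import * gives the robot as it stands. Calls block until the motion is done:
- move_to(position, orientation): joint-space move of the TCP to a pose.
- move_l(position, speed=0.15, orientation=None): straight line of the TCP; orientation=None keeps the orientation; speed is the mean speed in m/s.
- movej(angles): joint-space move.
- gripper_open() and close(): open the fingers fully, or close them until they stop; the grip force is fixed at half the most.
- hold(seconds).
- inverse_kinematics(position, orientation): joint angles nearest the present ones, or None.
- state(): the state.
- get_image(name): name is "scene" or "top" or "wrist"; returns a dict with "frame" (384x512x3 uint8, blue, green, red), "depth" (384x512 float32, m along the optical axis (not along the pixel's ray), 0 where there is no reading), "camera_matrix" (3x3 intrinsics, pixels), "k1" (the pictures are not rectified: a ray, as slopes to the right and down, at radius r is drawn at 1 + k1 r^2 times it, then the intrinsics apply), "view" (4x4, takes a point from world to camera coordinates). Camera axes: x right, y up, looking along -z (the intrinsics and any distortion apply to the point x, -y, -z); pixel columns grow to the right and rows downward; lengths in m; the calibration is good to about 2 mm. A picture is of the moment at which its call begins.
A pose or a line that the arm cannot do raises IKError and nothing moves.
- job_done(): hands the job in, once; it reports no verdict.
The state is a dict: "time": time; "joint_pos": joint angles; "dq": joint speeds; "joint_torque": joint torques, N m; "ee_pos": TCP position; "ee_rot": TCP orientation; "ft_force": force on the tool from outside, world axes, zero at the start; "moment": the same for the moment, N m; "finger_gap": finger opening in m.
Only numpy, scipy, OpenCV 4.12 (cv2) and the standard library are available. Lean on these libraries where they do the work, as an engineer would, in place of code of your own. Each camera call takes 0.05 s, during which the arm holds its last target. There are 200 camera calls.

## Working session

There is one attempt and no reset: what is moved stays moved. The work goes in short steps, each a Python script; the robot and the scene stay as the last script left them, time stands still between calls to the robot, and variables do not carry over. Pictures are saved under pics/ and viewed, about 8 in all and at most 12, crops included, and the job is handed in when it is done.

```bash
mkdir -p pics; ls; python3 - <<'E'
from bench import *
import cv2,numpy as np,pickle
d={n:get_image(n) for n in("scene","top","wrist")}
pickle.dump(d,open('d0.pkl','wb'))
for n in d:
    print(n,d[n]['camera_matrix'].tolist(),d[n]['k1'],np.round(d[n]['view'],3).tolist(),d[n]['depth'].max())
cv2.imwrite('pics/top0.png',cv2.resize(d['top']['frame'],(800,600)))
cv2.imwrite('pics/scene0.png',cv2.resize(d['scene']['frame'],(800,600)))
print(state())
E
```

```text
pics
scene [[352.1129537993459, 0.0, 254.27008185117325], [0.0, 352.1129537993459, 186.42351399301177], [0.0, 0.0, 1.0]] -0.002836081766699261 [[0.772, 0.635, -0.006, -0.424], [-0.432, 0.532, 0.728, 0.16], [0.466, -0.56, 0.685, -1.421], [0.0, 0.0, 0.0, 1.0]] 3.9013374
top [[387.32588661201333, 0.0, 255.1674704207752], [0.0, 387.32588661201333, 195.6862812333318], [0.0, 0.0, 1.0]] -0.12401178860073096 [[-0.028, -1.0, 0.006, 0.008], [0.992, -0.027, 0.126, -0.55], [-0.126, 0.009, 0.992, -1.067], [0.0, 0.0, 0.0, 1.0]] 2.0612185
wrist [[335.1884182998037, 0.0, 252.6421206452464], [0.0, 335.1884182998037, 193.4759860785311], [0.0, 0.0, 1.0]] -0.09090524402384464 [[0.408, -0.913, -0.001, -0.599], [0.885, 0.396, -0.246, 0.03], [0.225, 0.099, 0.969, -0.388], [0.0, 0.0, 0.0, 1.0]] 1.338923
{'time': 0.15, 'joint_pos': array([-1.20768735e+00,  9.17086535e-02,  1.23158716e+00, -1.82410992e-05,
        1.81981979e+00, -5.66935092e-02]), 'dq': array([ 0.00093936, -0.00117339, -0.00202946, -0.00071046,  0.00062073,
       -0.00038033]), 'joint_torque': array([ 1.65942070e-03, -4.47044742e+01, -4.06907809e+01,  6.98322128e-02,
        2.73975986e-02, -1.15444086e-04]), 'ee_pos': array([ 0.24446869, -0.54770383,  0.22976549]), 'ee_rot': array([-7.51208389e-04,  9.78051680e-01,  2.08361060e-01, -1.24945673e-04]), 'ft_force': array([ 0.14233941, -0.27133545,  0.68220421]), 'moment': array([-0.0282389 ,  0.02912092, -0.03736716]), 'finger_gap': 0.0879203334566308}
```

View pics/top0.png

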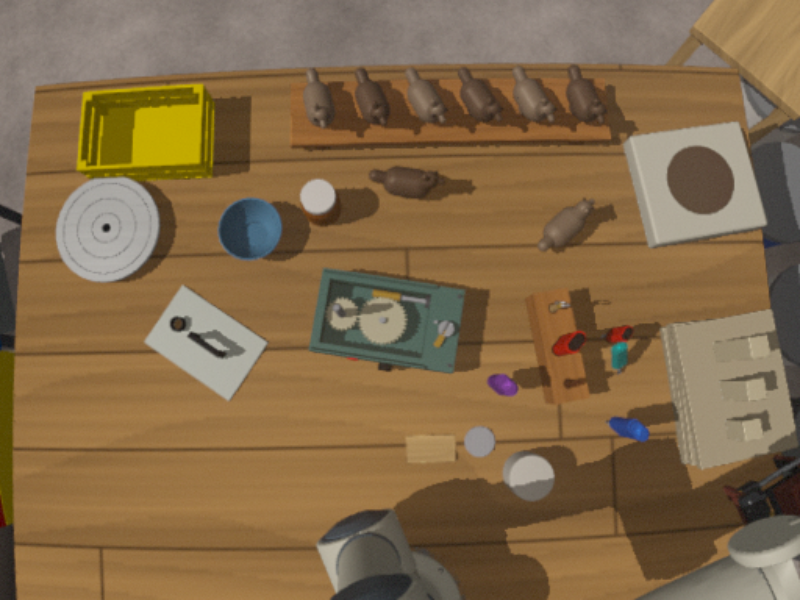

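View pics/scene0.png

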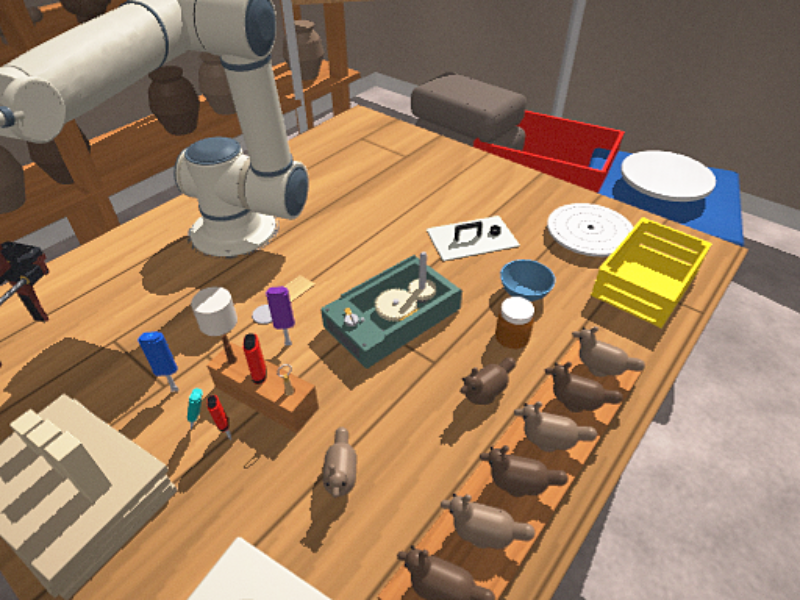

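Seen in the top view (800x600 pixels):
- **Driver candidates:** the large red one stands in the block at (568,343). A small red one stands beside the block at (620,334). The purple (503,385), turquoise (620,355) and blue (630,428) ones are ruled out by colour. I choose the one at (568,343).
- **Cover candidates:** the rectangular plate with a handle is at (205,340). The round white disc at (108,228) is a distractor.
- **Machine:** it is at (388,320), with its spindle on the left and its screw on the right at (446,328).

```bash
cat > h.py <<'E'
from bench import *
import cv2,numpy as np
from scipy.spatial.transform import Rotation as R
def rays(im,px):
    px=np.asarray(px,float).reshape(-1,1,2)
    p=cv2.undistortPoints(px,im['camera_matrix'],np.array([im['k1'],0,0,0.]))[:,0]
    return np.c_[p[:,0],-p[:,1],-np.ones(len(p))]
def pose(im):
    V=np.asarray(im['view']); return V[:3,:3].T,-V[:3,:3].T@V[:3,3]
def onz(im,px,z):
    Rt,c=pose(im); d=rays(im,px)@Rt.T
    return c+d*((z-c[2])/d[:,2])[:,None]
def proj(im,P):
    V=np.asarray(im['view']);p=np.asarray(P,float).reshape(-1,3)@V[:3,:3].T+V[:3,3]
    x=np.c_[p[:,0]/-p[:,2],-p[:,1]/-p[:,2]];x*=1+im['k1']*(x**2).sum(1)[:,None]
    K=im['camera_matrix'];return x*[K[0,0],K[1,1]]+[K[0,2],K[1,2]]
def cloud(im):
    h,w=im['depth'].shape;u,v=np.meshgrid(np.arange(w),np.arange(h))
    Rt,c=pose(im);d=rays(im,np.c_[u.ravel(),v.ravel()])*im['depth'].reshape(-1,1)
    return (d@Rt.T+c).reshape(h,w,3)
def down(yaw): # tool down, tool y (jaw) direction at world angle yaw+90deg... tool x at yaw
    q=(R.from_euler('z',yaw)*R.from_euler('x',np.pi)).as_quat()
    return np.array([q[3],q[0],q[1],q[2]])
def comps(mask,minarea=30):
    n,l,s,c=cv2.connectedComponentsWithStats(mask.astype(np.uint8))
    return [(l==i,s[i],c[i]) for i in range(1,n) if s[i][4]>=minarea]
E
python3 - <<'E'
from h import *
import pickle
d=pickle.load(open('d0.pkl','rb'));im=d['top'];P=cloud(im);hsv=cv2.cvtColor(im['frame'],cv2.COLOR_BGR2HSV)
H,S,V=[hsv[...,i].astype(int) for i in range(3)]
def show(n,m,mn=25):
    for k,s,c in comps(m,mn):
        q=P[k]; print(n,s.tolist(),np.round(np.median(q,0),3),'z',np.round(np.percentile(q[:,2],[5,95]),3))
        r=cv2.minAreaRect(np.argwhere(k)[:,::-1].astype(np.float32));print('   rect px',np.round(cv2.boxPoints(r),1).tolist())
show('red',((H<6)|(H>174))&(S>180)&(V>60)&(np.arange(512)[None]>330)&(np.arange(384)[:,None]<300))
show('green',(H>70)&(H<95)&(S>50)&(S<160)&(np.arange(512)[None]<320)&(np.arange(512)[None]>180),200)
m=(S<50)&(V>110);m[:, 180:]=0;m[:170]=0
for k,s,c in comps(m,500):
    r=cv2.minAreaRect(np.argwhere(k)[:,::-1].astype(np.float32));b=cv2.boxPoints(r);w=onz(im,b,.004)
    print('cover',np.round(w,4).tolist(),np.round(np.linalg.norm(np.diff(w,axis=0),axis=1),4), 'ctr',w.mean(0))
k=(P[...,2]>.03)&(P[...,2]<.06);k[:,180:]=0;k[:185]=0;k[255:]=0
show('handle',k,5)
# highest points in machine region
print('wrist cam rel tool');s=state()
Rc,c=pose(d['wrist']);q=s['ee_rot'];Rt=R.from_quat([q[1],q[2],q[3],q[0]]).as_matrix()
print(np.round(Rt.T@(c-s['ee_pos']),4),np.round(Rt.T@Rc,3).tolist())
for px in [(340,312),(447,327),(438,342),(178,323),(215,347),(558,343)]: 
    u,v=np.array(px)*.64;print(px,np.round(P[int(v),int(u)],3))
E
```

```text
red [391, 209, 13, 10, 72] [ 0.483 -0.387  0.095] z [0.069 0.11 ]
   rect px [[391.0, 209.0], [403.0, 209.0], [403.0, 218.0], [391.0, 218.0]]
red [354, 212, 21, 15, 123] [ 0.465 -0.279  0.136] z [0.085 0.16 ]
   rect px [[352.0, 218.0], [372.29998779296875, 210.39999389648438], [376.3999938964844, 221.5], [356.20001220703125, 229.10000610351562]]
cover [[0.4977, 0.4796, 0.004], [0.6066, 0.4047, 0.004], [0.492, 0.2387, 0.004], [0.3861, 0.3129, 0.004]] [0.1322 0.2016 0.1293] ctr [0.49559372 0.35896503 0.004     ]
handle [120, 212, 22, 17, 114] [0.486 0.346 0.044] z [0.039 0.047]
   rect px [[119.0, 215.39999389648438], [121.80000305175781, 211.39999389648438], [142.10000610351562, 225.39999389648438], [139.3000030517578, 229.39999389648438]]
wrist cam rel tool
[ 0.066  -0.0008 -0.1532] [[0.0, 0.969, 0.246], [1.0, -0.0, -0.0], [-0.0, 0.246, -0.969]]
(340, 312) [0.532 0.093 0.131]
(447, 327) [ 0.506 -0.091  0.07 ]
(438, 342) [ 0.482 -0.073  0.07 ]
(178, 323) [ 0.535  0.416 -0.002]
(215, 347) [0.485 0.34  0.006]
(558, 343) [ 0.471 -0.279  0.096]
```

```bash
python3 - <<'E'
from h import *
import pickle
d={}
ym=np.radians(82);u=np.array([np.cos(ym),np.sin(ym)])
sp=np.array([.532,.093]);g=sp-.074*u
move_to([*g,.30],down(ym));hold(.3);d['m']=get_image('wrist');d['ms']=state()
yc=np.radians(55.3)
move_to([.4888,.349,.179],down(yc));hold(.3);d['c']=get_image('wrist');d['cs']=state()
pickle.dump(d,open('d1.pkl','wb'))
cv2.imwrite('pics/mc.png',cv2.resize(np.hstack([d['m']['frame'],d['c']['frame']]),(800,300)))
print(d['cs']['time'])
E
```

```text
4.4417
```

View pics/mc.png

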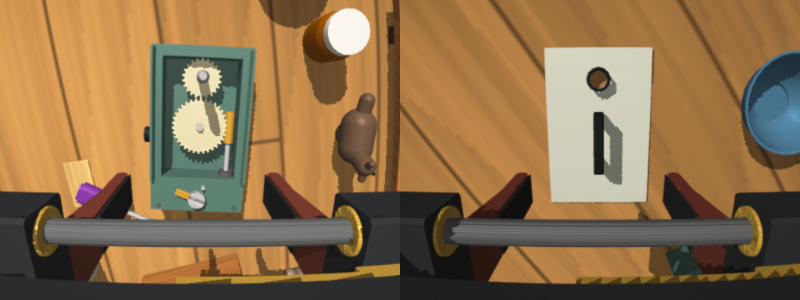

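```bash
cat > meas.py <<'E'
from h import *
import pickle
d=pickle.load(open('d1.pkl','rb'))
im=d['m'];P=cloud(im);f=im['frame'];hsv=cv2.cvtColor(f,cv2.COLOR_BGR2HSV).astype(int);H,S,V=hsv[...,0],hsv[...,1],hsv[...,2]
Z=P[...,2]
roi=np.zeros(Z.shape,bool);roi[50:285,170:330]=1
sp=roi&(Z>.134)&(Z<.15);sp[150:]=0
print('spindle depth',sp.sum(),np.median(Z[sp]),P[sp].mean(0))
v,u=np.argwhere(sp).mean(0);print(' px',u,v,'on .14',onz(im,[u,v],.14))
for n,lo,hi in(('head',.0715,.078),('lip',.064,.070)):
    m=roi&(Z>lo)&(Z<hi);print(n,m.sum(), P[m].mean(0),np.ptp(P[m],0))
cv2.imwrite('pics/screw.png',np.hstack([cv2.resize(f[225:285,215:295],(800,600),interpolation=cv2.INTER_NEAREST)]))
# green silhouette -> outline
g=roi&(H>70)&(H<95)&(S>40)
k=max(comps(g,100),key=lambda t:t[1][4])[0]
top=k&(Z>.063)&(Z<.071)
c=P[top][:,:2];
r=cv2.minAreaRect(c.astype(np.float32));print('lips rect',r,np.round(cv2.boxPoints(r),4).tolist())
rim=k&(Z>.05)&(Z<.071);r=cv2.minAreaRect(P[rim][:,:2].astype(np.float32));print('rim rect',r,np.round(cv2.boxPoints(r),4).tolist())
im=d['c'];P=cloud(im);f=im['frame'];Z=P[...,2];hsv=cv2.cvtColor(f,cv2.COLOR_BGR2HSV).astype(int);S,V=hsv[...,1],hsv[...,2]
roi=np.zeros(Z.shape,bool);roi[50:265,180:330]=1
w=roi&(S<60)&(V>150);k=max(comps(w,500),key=lambda t:t[1][4])[0]
b=cv2.boxPoints(cv2.minAreaRect(np.argwhere(k)[:,::-1].astype(np.float32)));wb=onz(im,b,.004)
print('cover',np.round(wb[:,:2],4).tolist(),'ctr',wb.mean(0)[:2],np.median(Z[k]))
e=np.diff(np.r_[wb,wb[:1]],axis=0);print(np.linalg.norm(e,axis=1),np.degrees(np.arctan2(e[:,1],e[:,0])))
col=roi&(V<60);col[140:]=0
for kk,s,c in comps(col,20):
    cn=cv2.findContours(kk.astype(np.uint8),cv2.RETR_EXTERNAL,cv2.CHAIN_APPROX_NONE)[0][0];el=cv2.fitEllipse(cn);print('collar',s,el,'z',np.median(Z[kk]),onz(im,el[0],.018))
hb=roi&(V<60);hb[:140]=0
for kk,s,c in comps(hb&(Z>.03),50):
    r=cv2.minAreaRect(np.argwhere(kk)[:,::-1].astype(np.float32));print('bar',r,onz(im,r[0],.045),np.median(Z[kk]))
E
python3 meas.py
```

```text
spindle depth 149 0.138398597455125 [0.53760282 0.09492427 0.13788613]
 px 259.4228187919463 97.64429530201342 on .14 [[0.53755576 0.09486914 0.14      ]]
head 287 [ 0.50336959 -0.0889863   0.072872  ] [0.02715415 0.02749514 0.00349995]
lip 1800 [0.52051438 0.02449073 0.06624479] [0.18466523 0.24753295 0.00589065]
lips rect ((0.5264970660209656, 0.036613501608371735), (0.20368637144565582, 0.14990682899951935), 79.43011474609375) [[0.4341000020503998, -0.049800001084804535], [0.5814999938011169, -0.07729999721050262], [0.6189000010490417, 0.12300000339746475], [0.4715000092983246, 0.15049999952316284]]
rim rect ((0.5221717953681946, 0.013530448079109192), (0.25634583830833435, 0.1499013751745224), 79.52608489990234) [[0.4251999855041504, -0.09889999777078629], [0.5726000070571899, -0.12610000371932983], [0.6191999912261963, 0.125900000333786], [0.4717999994754791, 0.15320000052452087]]
cover [[0.4998, 0.4762], [0.6052, 0.4032], [0.4994, 0.2341], [0.3788, 0.3178]] ctr [0.49580083 0.35782352] 0.003329450852315924
[0.12818301 0.19944766 0.14683711 0.19938757] [ -34.73392474 -122.03112875  145.24545258   52.60731272]
collar [240  86  29  31 297] ((253.9115447998047, 101.3272933959961), (28.216672897338867, 29.526643753051758), 169.2842559814453) z 0.017028448689525078 [[0.5313353  0.40855269 0.018     ]]
bar ((254.0, 183.5), (77.0, 12.0), 90.0) [[0.49102788 0.35038193 0.045     ]] 0.04425886605123766
```

```bash
sleep 1
```

```text
(no output)
```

View pics/screw.png

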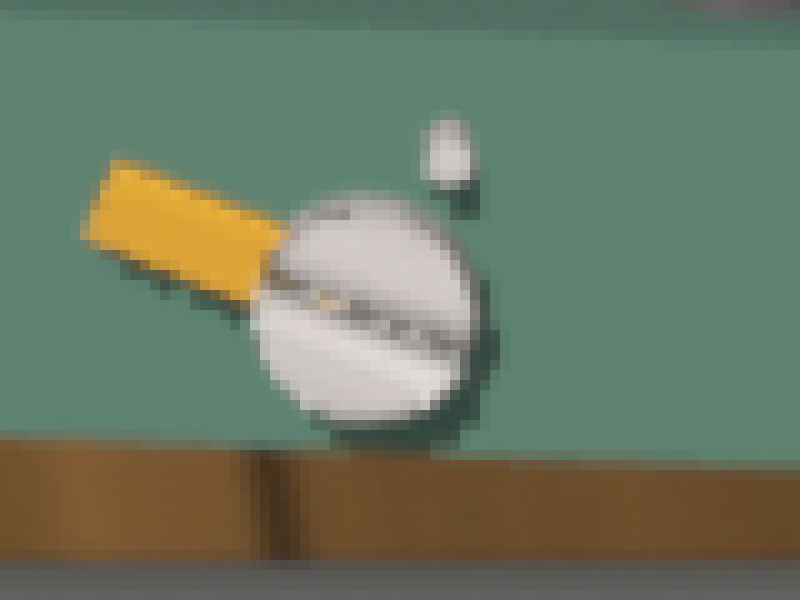

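The close view shows the slot along the tongue at about (252,256) in the full frame. The machine's yaw is 79.5°, and the cover's handle and hole are cleanly located. Next I grasp the cover.

```bash
python3 - <<'E'
from h import *
import pickle
yc=np.radians(55.3);ym=np.radians(79.5);u=np.array([np.cos(ym),np.sin(ym)])
g=[.4892,.3478]
move_l([*g,.03],.15,down(yc));close();hold(.2);s=state();print(s['finger_gap'],s['ft_force'],s['ee_pos'])
move_l([*g,.23],.15);
t=np.array([.5376,.0949])-.074*u
move_to([*t,.23],down(ym));
move_l([*t,.187],.1);hold(.3)
s=state();print(s['time'],s['finger_gap'],s['ft_force'],s['ee_pos'],t)
im=get_image('wrist');pickle.dump((im,s),open('d2.pkl','wb'))
f=im['frame'];cv2.imwrite('pics/carry.png',np.hstack([cv2.resize(f[60:180,174:334],(640,480),interpolation=cv2.INTER_NEAREST)]))
E
```

```text
0.011466773019964197 [ 0.38903616 -1.14073613 -0.44736329] [0.48927188 0.34772817 0.02997129]
10.5417 0.011731073540805114 [ 0.27128378  0.57075105 -3.03670659] [0.52438521 0.02209622 0.18772426] [0.52411457 0.02213914]
```

View pics/carry.png

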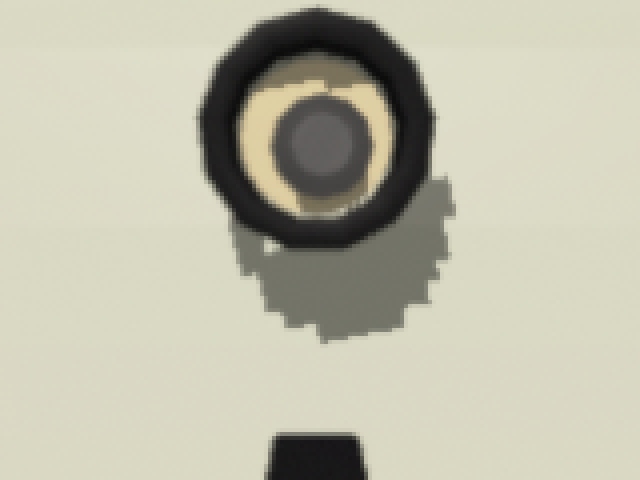

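The spindle is visible through the collar and nearly concentric. I'll work out the offset numerically and correct it, then descend slowly with force checks.

```bash
python3 - <<'E'
from h import *
import pickle
im,s=pickle.load(open('d2.pkl','rb'))
uz=s['ee_pos'][2]-.030
h=onz(im,[253.3,92.2],uz+.018)[0];sp=onz(im,[254.5,95.5],.14)[0]
# collar inner bottom edge check via underside not visible
e=(sp-h)[:2];print('hole',h,'sp',sp,'err',e)
p=s['ee_pos'].copy()
if np.linalg.norm(e)<.004: p[:2]+=e
move_l(p,.05)
z=p[2]
f0=state()['ft_force']
for zt in [.165,.15,.135,.12,.11,.10,.096,.094,.0925,.0915,.0905,.0900]:
    p[2]=zt;move_l(p,.04);hold(.1);s=state();print(zt,np.round(s['ee_pos'],4),np.round(s['ft_force']-f0,2),s['finger_gap'])
    if np.linalg.norm((s['ft_force']-f0))>12:print('stop');break
print(s['time'])
E
```

```text
hole [0.53743849 0.09569494 0.17572426] sp [0.53817518 0.09539394 0.14      ] err [ 0.0007367 -0.000301 ]
0.165 [0.5253 0.0218 0.1654] [-0.41  0.17 -0.56] 0.012039074001810634
0.15 [0.5252 0.0218 0.1502] [ 1.1   0.71 -0.36] 0.011847404980417295
0.135 [0.5252 0.0218 0.1352] [ 0.6   0.93 -0.13] 0.011980721491303716
0.12 [0.5252 0.0218 0.1202] [0.01 0.68 0.02] 0.011268612828793717
0.11 [0.5251 0.0218 0.11  ] [-0.16  0.74  0.12] 0.011599843565342348
0.1 [0.5251 0.0218 0.1   ] [ 0.92  0.36 -0.49] 0.011620076322470271
0.096 [0.5251 0.0218 0.096 ] [-0.17  0.87 -0.44] 0.01163111610655945
0.094 [0.5251 0.0218 0.094 ] [ 0.91  0.7  -0.44] 0.01164193212536991
0.0925 [0.5251 0.0218 0.0925] [0.92 0.83 0.07] 0.01186432586258703
0.0915 [0.5251 0.0218 0.0915] [ 1.21  0.84 -0.06] 0.011536436217496785
0.0905 [0.5251 0.0218 0.0905] [-0.09  0.14 -1.17] 0.011591644927616681
0.09 [0.5252 0.0218 0.09  ] [ 0.4  -0.07 -0.58] 0.011643109051686187
16.6333
```

```bash
python3 - <<'E'
from h import *
import pickle
p=state()['ee_pos'].copy();f0=state()['ft_force']
for zt in np.arange(.0895,.0865,-.0005):
    p[2]=zt;move_l(p,.03);hold(.1);s=state();df=s['ft_force']-f0;print(round(zt,4),np.round(s['ee_pos'],4),np.round(df,2))
    if df[2]>2.5:break
gripper_open();hold(.2)
p[2]=.20;move_l(p,.15)
d={}
ys=np.radians(152)
move_to([.5034,-.0895,.212],down(ys));hold(.3);d['s']=get_image('wrist');d['ss']=state()
move_to([.466,-.28,.30],down(np.radians(110)));hold(.3);d['d']=get_image('wrist');d['ds']=state();d['top']=get_image('top')
pickle.dump(d,open('d3.pkl','wb'));print(d['ds']['time'])
a=d['s']['frame'][30:290];b=d['d']['frame'][30:290]
cv2.imwrite('pics/sd.png',np.vstack([a,b]))
E
```

```text
0.0895 [0.5252 0.0218 0.09  ] [-2.97  1.31  4.13]
22.1917
```

View pics/sd.png

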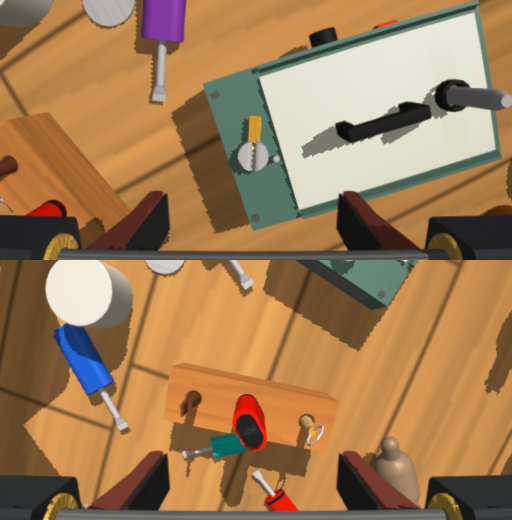

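The cover lies inside the housing on the rim. The screw head is at (254,186) in its frame with the tongue pointing up. The large red driver is in the middle hole at (248,455 in the stack), and the small red one lies outside the block, so the choice is confirmed.

```bash
python3 - <<'E'
from h import *
import pickle
d=pickle.load(open('d3.pkl','rb'))
im=d['s'];P=cloud(im);Z=P[...,2];f=im['frame'];hsv=cv2.cvtColor(f,cv2.COLOR_BGR2HSV).astype(int);H,S,V=[hsv[...,i] for i in range(3)]
roi=np.zeros(Z.shape,bool);roi[130:220,220:285]=1
m=roi&(S<45)&(Z>.066);k=max(comps(m,100),key=lambda t:t[1][4])[0]
k=cv2.morphologyEx(k.astype(np.uint8),cv2.MORPH_OPEN,cv2.getStructuringElement(cv2.MORPH_ELLIPSE,(9,9)))
c=np.vstack(cv2.findContours(k,cv2.RETR_EXTERNAL,cv2.CHAIN_APPROX_NONE)[0]);hull=cv2.convexHull(c)
print('head',cv2.minEnclosingCircle(hull),cv2.fitEllipse(hull),np.median(Z[k>0]))
kz=roi&(Z>.0705)&(Z<.077);v,u=np.argwhere(kz).mean(0);print('by depth',u,v,kz.sum(),P[kz].mean(0))
(uu,vv),r=cv2.minEnclosingCircle(hull);hc=onz(im,[uu,vv],.0734)[0];print(hc, 'ellipse',onz(im,cv2.fitEllipse(hull)[0],.0734))
t=roi&(H>12)&(H<32)&(S>120)&(V>90)&(Z>.06);k=max(comps(t,20),key=lambda t:t[1][4])[0]
px=np.argwhere(k)[:,::-1];w=onz(im,px,.0675)[:,:2];r=cv2.minAreaRect(w.astype(np.float32));print('tongue',r,'px',px.mean(0))
tc=w.mean(0);print('tongue dir',np.degrees(np.arctan2(*(tc-hc[:2])[::-1])))
# slot pixels
sl=(k*0).astype(bool);x0,y0=int(uu),int(vv)
g=cv2.cvtColor(f,cv2.COLOR_BGR2GRAY).astype(int);
sl[y0-13:y0+14,x0-10:x0+11]=1;sl&=(g<150)
p=np.argwhere(sl)[:,::-1];ww=onz(im,p,.0734)[:,:2];l=cv2.fitLine(ww.astype(np.float32),cv2.DIST_HUBER,0,.001,.001).ravel();print('slot',len(p),np.degrees(np.arctan2(l[1],l[0])),l[2:])
im=d['d'];P=cloud(im);Z=P[...,2]
roi=np.zeros(Z.shape,bool);roi[140:250,200:300]=1
k=roi&(Z>.150)&(Z<.175);print('top',k.sum(),np.median(Z[k]),P[k].mean(0))
for lo,hi in((.09,.12),(.12,.15)):
    q=roi&(Z>lo)&(Z<hi);print(lo,q.sum(),P[q].mean(0))
px=np.argwhere(k)[:,::-1];w=onz(im,px,.161)[:,:2];r=cv2.minAreaRect(w.astype(np.float32));print(r,w.mean(0),np.round(cv2.boxPoints(r),4).tolist());C=np.cov(w.T);ev,E=np.linalg.eigh(C);print('pca',np.degrees(np.arctan2(E[1,1],E[0,1])),np.sqrt(ev))
bt=(Z>.062)&(Z<.073);bt[:100]=0;bt[300:]=0;bt[:,:130]=0;bt[:,360:]=0
kk=max(comps(bt,100),key=lambda t:t[1][4])[0];print('block',cv2.minAreaRect(P[kk][:,:2].astype(np.float32)))
b=f=im['frame'];cv2.imwrite('pics/drv.png',np.hstack([cv2.resize(f[150:240,200:300],(600,540),interpolation=cv2.INTER_NEAREST)]))
E
```

```text
head ((252.50379943847656, 185.58349609375), 15.631728172302246) ((252.489990234375, 185.79092407226562), (30.285429000854492, 30.95445442199707), 97.12693786621094) 0.07240856461820322
by depth 252.52166934189407 186.01765650080256 623 [ 0.50292727 -0.08937173  0.07247111]
[ 0.50235013 -0.08908258  0.0734    ] ellipse [[ 0.50251203 -0.08918256  0.0734    ]]
tongue ((0.4863801598548889, -0.07909409701824188), (0.010755534283816814, 0.031723856925964355), 61.84394073486328) px [254.06382979 159.12462006]
tongue dir 148.56141731473818
slot 158 -26.517197 [ 0.5051323 -0.0892465]
top 1041 0.1596296305248152 [ 0.46683726 -0.29223106  0.15832693]
0.09 137 [ 0.46321789 -0.28024017  0.10549601]
0.12 182 [ 0.46335756 -0.28033825  0.13566135]
((0.4668548107147217, -0.29200848937034607), (0.02393629029393196, 0.041485704481601715), 46.28199768066406) [ 0.46662724 -0.29156073] [[0.44359999895095825, -0.28630000352859497], [0.47360000014305115, -0.3149999976158142], [0.4900999963283539, -0.2976999878883362], [0.460099995136261, -0.26899999380111694]]
pca 136.3035741961157 [0.00645805 0.0109106 ]
block ((0.4678764343261719, -0.29373300075531006), (0.20071633160114288, 0.06501521170139313), 8.185519218444824)
```

View pics/drv.png

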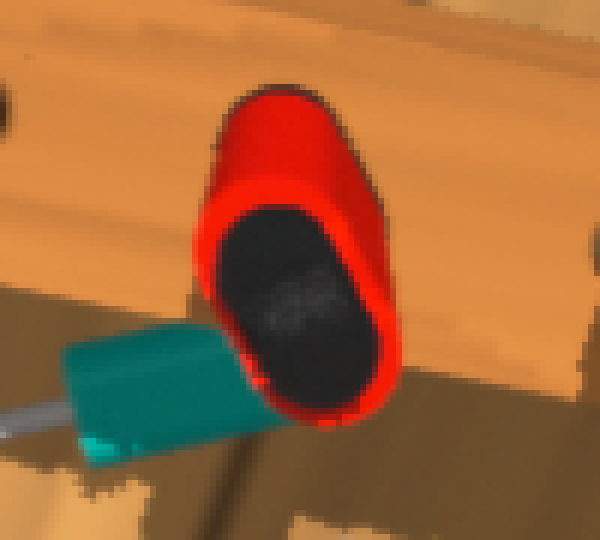

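```bash
python3 - <<'E'
from h import *
import pickle
d=pickle.load(open('d3.pkl','rb'))
P=cloud(d['d']).reshape(-1,3);c=np.array([.4668,-.2921]);q=P[:,:2]-c;a=np.radians(136.3)
X=q@[np.cos(a),np.sin(a)];Y=q@[-np.sin(a),np.cos(a)]
m=(abs(X)<.045)&(abs(Y)<.095)&(P[:,2]>.08)&((abs(X)>.024)|(abs(Y)>.016));print('obstacles',m.sum(),P[m].max(0) if m.any() else '')
yd=a
move_l([*c,.20],.2,down(yd))
move_l([*c,.107],.12);s=state();f0=s['ft_force'];print(s['ee_pos'],f0)
close();hold(.2);s=state();print('gap',s['finger_gap'],np.round(s['ft_force']-f0,2),s['ee_pos'])
pickle.dump((s['ee_pos'],s['ee_rot']),open('grasp.pkl','wb'))
move_l([*c,.237],.15)
sc=np.array([.5030,-.0893]);ys=np.radians(152)
move_to([*sc,.237],down(ys))
move_l([*sc,.187],.1);hold(.3)   # tip ~.086, 13 mm over head
s=state();im=get_image('wrist');sn=get_image('scene');pickle.dump((im,s,sn),open('d4.pkl','wb'))
print(s['time'],s['finger_gap'],s['ee_pos'],s['ft_force'])
pz=proj(sn,[*sc,.08])[0].astype(int);print(pz)
f=sn['frame'];u,v=pz;cr=f[v-50:v+25,u-45:u+45]
cv2.imwrite('pics/ins.png',np.hstack([cv2.resize(im['frame'][100:260,180:340],(400,400)),cv2.resize(cr,(400,400),interpolation=cv2.INTER_NEAREST)]))
E
```

```text
obstacles 42310 [ 0.53949707 -0.22392206  0.41200005]
[ 0.46722621 -0.29240428  0.10812014] [-0.24936585  0.01244296  0.78461359]
gap 0.023487304853266017 [-1.01  0.33 -0.19] [ 0.46677406 -0.29208754  0.10696048]
27.8167 0.02361542430047811 [ 0.50325834 -0.08932399  0.1876873 ] [ 0.47334601  0.30481787 -1.88620564]
[224 201]
```

View pics/ins.png

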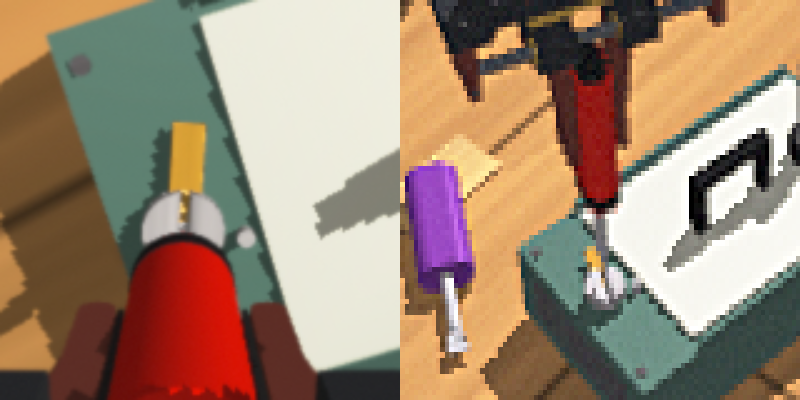

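The slot and the handle axis line up in the wrist view, both at about x=185 in the left panel. In the scene view the blade stands over the head. Now I descend with force checks.

```bash
python3 - <<'E'
from h import *
p=np.array([.5030,-.0893,.187]);move_l(p,.05);hold(.2);f0=state()['ft_force']
for z in [.182,.178,.176,.175,.174,.173,.172,.171,.170,.1695,.169,.1685,.168]:
    p[2]=z;move_l(p,.02);hold(.1);s=state();df=s['ft_force']-f0;print(z,np.round(s['ee_pos'],4),np.round(df,1),np.round(s['moment'],2))
    if np.linalg.norm(df)>6:print('contact');break
print(s['time'])
E
```

```text
0.182 [ 0.503  -0.0893  0.182 ] [-0.3 -0.1 -0. ] [-0.01 -0.18 -0.03]
0.178 [ 0.503  -0.0893  0.178 ] [-0.5 -0.5  1. ] [-0.06 -0.1   0.03]
0.176 [ 0.503  -0.0893  0.176 ] [-1.   0.4  0.3] [ 0.11 -0.16 -0.08]
0.175 [ 0.503  -0.0893  0.175 ] [-0.3 -0.1 -0. ] [ 0.02 -0.1  -0.03]
0.174 [ 0.503  -0.0893  0.174 ] [-1.3 -0.9 -0. ] [ 0.03 -0.11  0.01]
0.173 [ 0.503  -0.0893  0.173 ] [-1.3 -0.  -0.5] [-0.01 -0.1   0.03]
0.172 [ 0.503  -0.0893  0.172 ] [-0.2 -1.1 -0.1] [ 0.07 -0.2  -0.03]
0.171 [ 0.503  -0.0893  0.171 ] [-0.8 -1.2  0.7] [ 0.01 -0.11  0.01]
0.17 [ 0.503  -0.0893  0.17  ] [-0.3 -0.7 -0.5] [ 0.09 -0.13  0.02]
0.1695 [ 0.503  -0.0893  0.1695] [-0.7 -0.8 -0.6] [ 0.04 -0.16 -0.03]
0.169 [ 0.5031 -0.0893  0.1693] [-0.4 -0.1  2.5] [ 0.03 -0.09  0.  ]
0.1685 [ 0.5031 -0.0893  0.1691] [-2.  -0.2  6.5] [ 0.1   0.24 -0.  ]
contact
32.8167
```

```bash
python3 - <<'E'
from h import *
p=np.array([.5030,-.0893,.1698]);move_l(p,.02);hold(.1);f0=state()['ft_force'];m0=state()['moment']
for y in list(range(148,79,-4))+[78,76,75,74,73]:
    move_to(p,down(np.radians(y)));hold(.05);s=state();df=s['ft_force']-f0;dm=s['moment']-m0
    print(y,np.round(s['ee_pos'],4),np.round(df,1),np.round(dm,2),round(s['time'],2))
    if np.linalg.norm(df)>15 or abs(dm[2])>.5:print('stop');break
im=get_image('wrist')
cv2.imwrite('pics/turned.png',cv2.resize(im['frame'][60:260,150:370],(660,600)))
E
```

```text
148 [ 0.5028 -0.0893  0.1694] [-0.2 -1.1  0.2] [-0.06  0.09  0.01] 33.47
144 [ 0.503  -0.0891  0.1695] [ 1.3  0.7 -1.4] [ 0.28 -0.13  0.05] 33.77
140 [ 0.5032 -0.0889  0.1696] [ 1.1  2.  -1.9] [ 0.64 -0.47  0.02] 34.07
136 [ 0.5032 -0.0889  0.1696] [ 2.8  2.7 -3.4] [ 0.94 -0.79  0.1 ] 34.37
132 [ 0.5033 -0.0889  0.1697] [ 3.2  2.1 -2.4] [ 0.97 -0.86  0.07] 34.67
128 [ 0.5033 -0.0889  0.1697] [ 3.3  3.8 -3.7] [ 1.02 -0.88  0.05] 34.97
124 [ 0.5034 -0.0888  0.1696] [ 3.3  3.  -3.3] [ 1.06 -0.99  0.07] 35.27
120 [ 0.5035 -0.0888  0.1697] [ 3.3  3.3 -3.8] [ 1.01 -1.02  0.05] 35.57
116 [ 0.5035 -0.0888  0.1697] [ 4.7  2.8 -4. ] [ 1.07 -1.08  0.06] 35.87
112 [ 0.5036 -0.0888  0.1697] [ 3.7  2.5 -4.8] [ 1.02 -1.13  0.06] 36.17
108 [ 0.5037 -0.0888  0.1697] [ 4.8  2.5 -4.8] [ 1.03 -1.26  0.07] 36.47
104 [ 0.5037 -0.0889  0.1697] [ 5.1  2.7 -3.7] [ 1.01 -1.25  0.08] 36.77
100 [ 0.5038 -0.0889  0.1697] [ 5.1  3.8 -4. ] [ 1.05 -1.35  0.08] 37.07
96 [ 0.5039 -0.0889  0.1697] [ 4.7  3.  -4.6] [ 0.97 -1.39  0.12] 37.37
92 [ 0.5039 -0.089   0.1697] [ 5.1  2.9 -4.9] [ 0.9  -1.44  0.07] 37.67
88 [ 0.504  -0.089   0.1697] [ 6.5  2.9 -4.6] [ 0.86 -1.45  0.04] 37.97
84 [ 0.504  -0.0891  0.1697] [ 6.   3.1 -4.6] [ 0.82 -1.5   0.05] 38.27
80 [ 0.504  -0.0891  0.1697] [ 6.1  2.9 -4.4] [ 0.73 -1.58  0.06] 38.57
78 [ 0.5041 -0.0892  0.1697] [ 4.8  2.5 -4.6] [ 0.76 -1.58  0.07] 38.87
76 [ 0.5041 -0.0892  0.1698] [ 6.4  1.6 -3.9] [ 0.69 -1.57  0.09] 39.17
75 [ 0.5041 -0.0892  0.1698] [ 5.4  1.9 -5. ] [ 0.71 -1.56  0.1 ] 39.47
74 [ 0.5041 -0.0892  0.1698] [ 5.3  2.  -5.2] [ 0.69 -1.6   0.02] 39.77
73 [ 0.5041 -0.0893  0.1698] [ 5.1  2.1 -5.2] [ 0.7  -1.59  0.06] 40.07
```

View pics/turned.png

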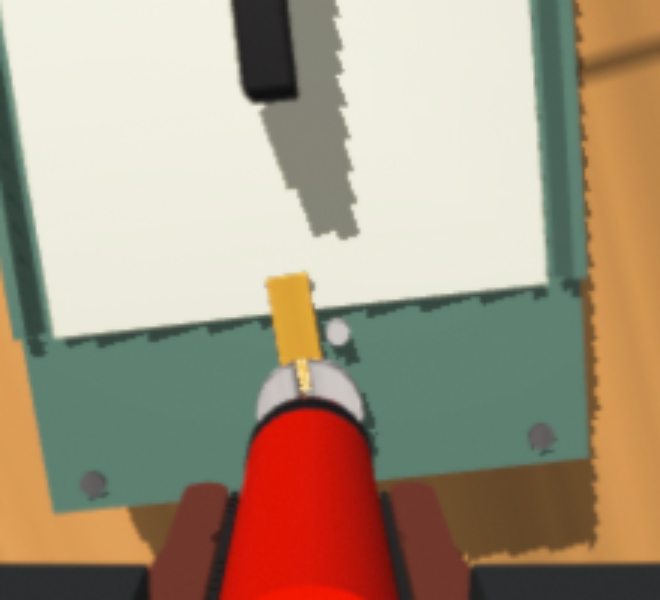

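```bash
cat > tongue.py <<'E'
from h import *
def tongue(im,around=None):
    P=cloud(im);Z=P[...,2];hsv=cv2.cvtColor(im['frame'],cv2.COLOR_BGR2HSV).astype(int);H,S,V=[hsv[...,i] for i in range(3)]
    t=(H>12)&(H<32)&(S>120)&(V>90)&(Z>.06)&(Z<.075)&(np.hypot(P[...,0]-.503,P[...,1]+.0893)<.045)
    k=max(comps(t,20),key=lambda t:t[1][4])[0];w=onz(im,np.argwhere(k)[:,::-1],.0675)[:,:2]
    r=cv2.minAreaRect(w.astype(np.float32));b=cv2.boxPoints(r);e=[b[1]-b[0],b[2]-b[1]];e=max(e,key=np.linalg.norm)
    return np.degrees(np.arctan2(e[1],e[0]))%180,r
E
python3 - <<'E'
from tongue import *
p=np.array([.5030,-.0893,.1698])
for y in (71,70):
    move_to(p,down(np.radians(y)));hold(.1);s=state();print(y,np.round(s['ft_force'],1),np.round(s['moment'],2),s['time'])
print('tongue yaw',tongue(get_image('wrist')))
E
```

```text
71 [ 6.4  2.4 -5.8] [ 0.66 -1.8   0.07] 40.4667
70 [ 5.6  3.5 -5.3] [ 0.67 -1.78  0.03] 40.8167
tongue yaw (np.float32(78.87655), ((0.507789134979248, -0.06508616358041763), (0.02262165956199169, 0.011014766059815884), 78.87661743164062))
```

```bash
python3 - <<'E'
from tongue import *
import pickle
p=np.array([.5030,-.0893,.1698])
move_to(p,down(np.radians(74.5)));hold(.1);print(np.round(state()['ft_force'],1))
p[2]=.185;move_l(p,.05);p[2]=.24;move_l(p,.15);hold(.1)
print('tongue yaw',tongue(get_image('wrist'))[0])
c=np.array([.4668,-.2921])
move_to([*c,.24],down(np.radians(136.3)));move_l([*c,.18],.15);hold(.3)
s=state();im=get_image('wrist');sn=get_image('scene');tp=get_image('top');pickle.dump((im,s,sn,tp),open('d5.pkl','wb'));print(s['time'],s['finger_gap'],s['ee_pos'],np.round(s['ft_force'],1),np.round(s['moment'],2))
u,v=proj(sn,[*c,.10])[0].astype(int);cr=sn['frame'][v-60:v+50,u-55:u+55]
cv2.imwrite('pics/ret.png',np.hstack([cv2.resize(im['frame'][100:260,180:340],(400,400)),cv2.resize(cr,(400,400),interpolation=cv2.INTER_CUBIC)]))
E
```

```text
[ 5.7 -0.3 -3.4]
tongue yaw 80.61233
44.4917 0.023544870468391235 [ 0.46714114 -0.29234286  0.18110526] [ 0.4  0.  -0.8] [ 0.05 -0.15 -0.02]
```

View pics/ret.png

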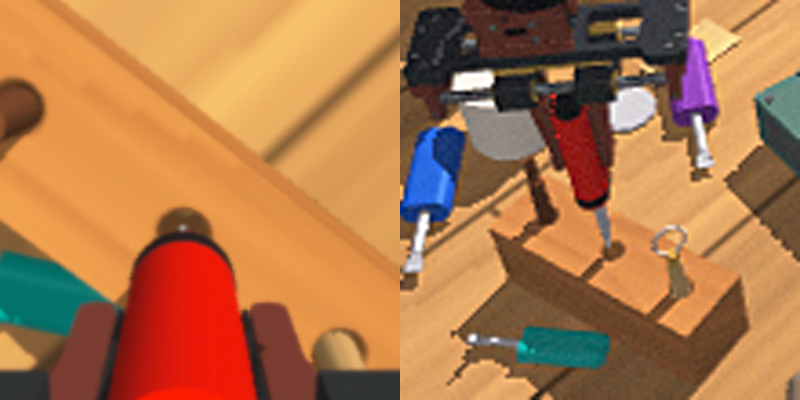

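The blade is just above its hole: the tip is at about (612,250) and the hole at about (613,250) in the right panel. The driver sits in the grip as it did before. Next I lower it with force checks.

```bash
python3 - <<'E'
from h import *
p=np.array([.4668,-.2921,.176]);move_l(p,.05);hold(.1);f0=state()['ft_force'];ok=True
for z in [.172,.169,.166,.163,.158,.15,.14,.13,.12,.113,.110,.109,.108,.1075,.107,.1065,.106]:
    p[2]=z;move_l(p,.06);hold(.06);s=state();df=s['ft_force']-f0
    print(z,np.round(s['ee_pos'],4),np.round(df,1))
    if np.linalg.norm(df)>(3 if z<.109 else 6):ok=z<.109;break
print(ok,s['time'])
E
```

```text
0.172 [ 0.4667 -0.292   0.1718] [-1.2  0.1 -0. ]
0.169 [ 0.4668 -0.2921  0.1689] [-0.5  0.3  0.8]
0.166 [ 0.4668 -0.292   0.1658] [-1.   0.7  0.5]
0.163 [ 0.4667 -0.2921  0.1629] [-0.4 -0.  -0.4]
0.158 [ 0.4667 -0.292   0.1577] [-0.9  0.7  0.2]
0.15 [ 0.4667 -0.292   0.1496] [-0.6  0.7  0.3]
0.14 [ 0.4667 -0.292   0.1397] [-0.6  0.   0.1]
0.13 [ 0.4667 -0.292   0.1297] [-0.8  0.3  0.2]
0.12 [ 0.4667 -0.292   0.1197] [-1.7  1.1 -0.1]
0.113 [ 0.4667 -0.292   0.1128] [-0.3  0.3  0.5]
0.11 [ 0.4668 -0.2921  0.11  ] [-0.1  0.8 -0.1]
0.109 [ 0.4668 -0.2921  0.109 ] [-1.5  1.1  0.3]
0.108 [ 0.4668 -0.2921  0.108 ] [-0.4 -0.2  0.4]
0.1075 [ 0.4668 -0.2921  0.1075] [-0.4  0.1  0.3]
0.107 [ 0.4668 -0.2921  0.1071] [-1.   0.7  0.8]
0.1065 [ 0.4669 -0.2921  0.107 ] [-1.5  1.   4.8]
True 50.175
```

```bash
python3 - <<'E'
from h import *
p=np.array([.4668,-.2921,.107]);gripper_open();hold(.1)
p[2]=.21;move_l(p,.15)
move_to([.466,-.28,.30],down(np.radians(110)));hold(.2)
im=get_image('wrist');sn=get_image('scene');tp=get_image('top')
P=cloud(im);Z=P[...,2];roi=np.zeros(Z.shape,bool);roi[140:250,200:300]=1
k=roi&(Z>.150)&(Z<.175);w=onz(im,np.argwhere(k)[:,::-1],.161)[:,:2];print(k.sum(),cv2.minAreaRect(w.astype(np.float32)),w.mean(0),np.median(Z[k]),state()['time'])
cv2.imwrite('pics/fin.png',np.vstack([np.hstack([im['frame'][100:260,130:380],tp['frame'][150:310,150:400]]),np.hstack([sn['frame'][140:300,120:370]]*1+[tp['frame'][90:250,250:500]])]))
E
```

```text
1051 ((0.466521292924881, -0.2914212644100189), (0.02380375564098358, 0.04160386323928833), 46.272037506103516) [ 0.46654813 -0.29124721] 0.15965237073289795 53.0667
```

View pics/fin.png

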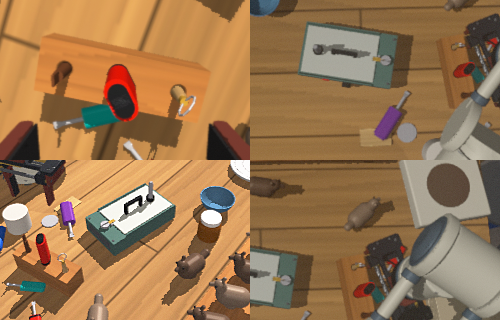

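The driver is upright in its hole, less than 1 mm from where it started and at the same angle. The cover is flat with the tongue over its end, and the arm is clear of everything, so I hand the job in.

```bash
python3 -c "
from bench import *
print(job_done(),state()['time'])"
```

```text
the job is handed in; nothing more can be done
the job is handed in; nothing more can be done
```

The job was handed in at about 53 s of the 64 s allowed; no verdict is reported.

**Cover:** I gripped it by the handle and measured it against the spindle through the hole, which gave a 0.8 mm correction. I then lowered it in small steps until it met the rim, and released it. Pictures afterwards show it flat between the lips with the handle towards the screw.

**Screw:** The red driver went into the slot down to its floor, with contact at the expected height. I turned it clockwise with at most about 9 N on the wrist. With the driver lifted out, the tongue measured a yaw of 80.6° against 79.5° for the machine's axis, so it is about 1° off straight across the end.

**Driver:** It went back until its shoulder met the block. Its top measured within 1 mm and 0.1° of the first look.

**Checks that disagreed or failed:**
- My obstacle check before reaching for the driver also counted the gripper itself, so it told me nothing. No contact showed in the forces.
- Three readings of the screw's position differed by about 1 mm, and a small side force built up while turning, as such an offset would cause.
- I checked the bystanders only by eye in the last pictures, where they looked unmoved.

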